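# Tamping check on the barista trainer

### The arm

A 6-joint arm with a two-finger parallel gripper is mounted at the origin on a cart in front of the work surface, level with it; the furniture and walls round the work are solid. World frame = base frame: x ahead of the robot, y to its left, z up, the work surface at z = 0. Lengths are in mm, angles in degrees, forces in N, time in s.
With the tool pointing down it reaches from about 350 to 850 mm from the base axis. Payload 8.1 kg.
Tool frame: the origin (TCP) lies between the finger pads; the fingertips stand 22 mm ahead of it and the grasp point (between the pads) lies 3 mm ahead of it; z points along the fingers, y is the line along which they close (so a half turn about z gives the same grasp; the last joint's range is limited). The gripper opens to 85 mm and grips with 20 to 120 N. Pads are 22 mm wide; open, the fingers measure 114 mm over their backs; the gripper's body (76 mm by 85 mm) begins 54 mm behind the grasp point. The pads swing forward as they close: fully open they stand 13 mm farther back than shut.
Start: joints at [66.841, 7.471, 85.268, -0, 87.261, -4.893], TCP at [188.035, 569.779, 253.292] pointing down, gripper open.
Joint ranges: [-169.43, 169.43], [-51.17, 129.36], [1.28, 143.12], [-76.62, 256.62], [0, 156.53], [-152.29, 152.29]. Speed limits (degrees/s): [136.94, 136.94, 159.86, 180, 180, 180].

### API

Orientations are given as [roll, pitch, yaw] about the fixed x, y, z axes, in that order (R = Rz(yaw) Ry(pitch) Rx(roll)).
In Python, from bench import sense, snapshot, calibration, hand_in gives the robot as it stands.
- The arm moves only by the shell command python3 -m crank 'ROWS' [FORCE]. ROWS is JSON, a list of rows, each a list of 5 numbers: the shift along the tool's x, y, z in cm, then the turn about the tool's z in rad, then the finger opening in cm, from 0 to 8.54. A call has 1 to 20 rows; each row is the pose to reach, as a shift and turn from the pose commanded when the call began, along the tool's axes at that moment; what a row does not reach only later rows make up. A row lasts 1/10 s, in which the tool goes at most 50 mm and 8.59 degrees, less where a joint would pass 70% of its speed; a pose out of reach is approached as far as the arm can. A call with a gripper value outside its range is refused whole. The fingers move at their own pace and stop on an object; FORCE is the grip in N (left out, the last holds). Time passes only in rows, so rows that repeat a pose let the fingers close. It gives the time, the measured TCP pose, the force, the opening and the grip force at its end, in the units of the state.
- sense(): the state, without advancing time (a new reading comes with each control period).
- snapshot(name): name is "scene" or "side" or "wrist"; returns (picture, depth): 400x640x3 uint8, red, green, blue; 400x640 float32, mm along the optical axis (not along the pixel's ray), 0 where there is no reading.
- calibration(name): a dict with "fovy" (degrees; the focal length in pixels is half the picture's height over the tangent of half this angle, whatever the lens; pixels are square), "cx", "cy" (the principal point, pixels), "rvec" (rotation vector, rad) and "tvec" (3), from world to camera coordinates, as OpenCV has them; the wrist camera has in their place "tool_from_camera" (4x4, takes a point from camera to tool coordinates, whose origin is the TCP and whose axes are the flange's). Camera axes: x right, y down, z forward; pixel columns grow to the right and rows downward; lengths in mm; the calibration is good to about 2 mm. A picture is of the moment at which its call begins: read the wrist's pose just before it. calibration takes no time and is no camera call.
- hand_in(): hands the job in; it is judged then, once.
The state is a dict: "time": time; "joint_pos": joint angles; "qd": joint speeds; "joint_efforts": joint torques, N m; "tool_pos": TCP position; "tcp_rot": TCP orientation; "ft_force": force on the tool from outside, world axes, zero at the start; "wrist_torque": the same for the moment, N m; "finger_gap": finger opening in mm; "grip_force": force on a finger pad.
Only numpy, scipy, OpenCV 4.12 (cv2) and the standard library are available. Lean on these libraries where they do the work, as an engineer would, in place of code of your own. Each camera call takes 0.05 s, during which the arm holds its last target. There are 200 camera calls.

### The job

Do a tamping check on the practice stand: pull its switch knob up until it clicks into the out position and leave it out, then take the wide tamper, the one that fills the basket, and press the sprung plate squarely down until it bottoms out, level, and hold it there for a second. Stand the tamper back upright on the rubber mat, and only after that push the knob fully home again. Leave the narrow tamper and the espresso cup as they are.

Things in the scene. Friction and masses are not known exactly. Their poses are not given: they have to be found in the camera images.
- stand: Fixed practice stand: dark steel base 130 (x) x 225 (y) x 30 mm high. Origin at the centre of its underside, on the worktop; its yaw varies. An open steel basket (outside 71 mm, inside 61 mm across at least, rim 60 mm above the worktop) stands at its local y = +55 mm; the switch stands at local y = -60 mm.
- basket_rim (a point): Centre of the mouth of the basket, at rim height, 60 mm above the worktop.
- press_plate: Round aluminium plate 59 mm across and 4 mm thick inside the basket, free to tilt up to 0.12 rad any way on a soft sprung gimbal. Origin at the centre of its upper face, 8 mm below the rim when it is up; its z axis is its normal.
- plate_travel (a joint): Downward travel of the press plate in m: 0 up, 0.010 bottomed out on a hard stop. The spring takes about 5.5 N to start moving and about 10 N to reach the bottom (the weight of the tamper counts toward this), and lifts the plate again when released.
- switch_knob (a joint): Upward travel of the switch knob in m: 0 pushed home, 0.012 pulled out. A detent of about 4 N keeps it at either end.
- knob_top (a point): Centre of the flat top of the switch knob, a black ribbed upright cylinder 27 mm across and 28 mm tall on a thin stem, which lifts straight up out of a square black housing. Its top is 80 mm above the worktop when home and 92 mm when out; the housing's top is 43 mm above the worktop.
- mat: Fixed black rubber mat 100 (x) x 205 (y) x 6 mm. Origin at the centre of its underside on the worktop. Both tampers stand on it, near its local y = +53 and -53 mm, either one in either place. The tall till stands close behind the mat, some 30 to 60 mm beyond its far edge: leave room for the gripper and arm there.
- wide_tamper: Loose tamper, 0.2 to 0.45 kg: flat round steel base 54 mm across (straight side 16 mm high, tapering in to a neck at 24 mm), dark wooden handle 28 mm across, straight from 43 to 88 mm above the base, 96 mm tall in all. Origin at the centre of its flat underside, z along the handle.
- narrow_tamper: Loose tamper like the wide one, with the same handle, but its base is only 39 mm across. Origin at the centre of its underside. Not to be moved.
- espresso_cup: Loose white espresso cup, 60 mm across without its handle, 56 mm high, standing behind the stand and mat. Origin at the centre of its underside. Not to be moved.
There are look-alikes about, which are no part of the job. What is shaped like the wide_tamper but turquoise is not meant.

How it is judged:
By the outcome, as a careful person would: the job done as asked, in the order asked, and still so for the second after the job is handed in, with the robot touching nothing.
It also fails if it takes over 72 s, if anything falls off the work surface, if the arm or the gripper's body presses on something with over 40 N, if the wrist force passes 120 N, or if a joint passes its speed limit or range.

## Working session

There is one attempt and no reset: what is moved stays moved. The work goes in short steps, Python scripts to look and compute and a shell command to move; the robot and the scene stay as the last step left them, time stands still between calls to the robot, and variables do not carry over. Pictures are saved under pics/ and viewed, at most 10 in all, crops included, and the job is handed in when it is done.

```bash
mkdir -p pics; ls; cat > h.py <<'E'
import numpy as np, cv2
from bench import sense, snapshot, calibration
from scipy.spatial.transform import Rotation as R
def cloud(name):
    s=sense(); p,d=snapshot(name); c=calibration(name)
    f=200/np.tan(np.radians(c['fovy'])/2)
    v,u=np.mgrid[0:400,0:640]
    P=np.stack([(u-c['cx'])/f*d,(v-c['cy'])/f*d,d],-1)
    if name=='wrist':
        T=np.array(c['tool_from_camera']);P=P@T[:3,:3].T+T[:3,3]
        P=P@R.from_euler('xyz',s['tcp_rot'],degrees=True).as_matrix().T+s['tool_pos']
    else:
        M=cv2.Rodrigues(np.array(c['rvec'],float))[0];P=(P-np.array(c['tvec']).ravel())@M
    P[d==0]=np.nan
    return p,d,P
def save(n,p): cv2.imwrite('pics/'+n+'.png',p[:,:,::-1])
E
python3 - <<'E'
from h import *
print(sense())
for n in('scene','side'):
    p,d,P=cloud(n); save(n,p); np.savez(n,p=p,P=P); print(calibration(n))
E
python3 -c "
import cv2,numpy as np
a=cv2.imread('pics/scene.png');b=cv2.imread('pics/side.png')
"
```

```text
pics
{'time': 0.0, 'joint_pos': array([ 6.68400289e+01,  7.51501380e+00,  8.53307128e+01, -5.45737662e-05,
        8.72600571e+01, -4.89364944e+00]), 'qd': array([-0.05643541,  0.03268409, -0.06233297, -0.01552949,  0.04550945,
        0.05017616]), 'joint_efforts': array([-1.99151182e-03, -5.69406009e+01, -5.00541580e+01, -2.73680489e-04,
        1.51780603e-02, -1.84620848e-05]), 'tool_pos': array([187.84419737, 569.30017012, 252.23162448]), 'tcp_rot': array([-1.79894597e+02, -8.96972737e-03,  1.61733673e+02]), 'ft_force': array([ 0.51008824,  0.32595884, -0.20449231]), 'wrist_torque': array([ 0.00030284, -0.04366397, -0.00585714]), 'grip_force': 0.0, 'finger_gap': 85.3412662268125}
{'fovy': 52.796845562360325, 'cx': 317.2656023287048, 'cy': 199.74872101485198, 'rvec': array([ 1.97827618, -0.85966593,  0.51382856]), 'tvec': array([-429.50863742,  218.19010188,  813.79334735])}
{'fovy': 55.060635083485465, 'cx': 316.8006684800342, 'cy': 205.48904010756502, 'rvec': array([ 2.06556621, -0.33305022,  0.19001301]), 'tvec': array([-564.47084934,  131.09490888, 1119.63962562])}
```

View pics/scene.png

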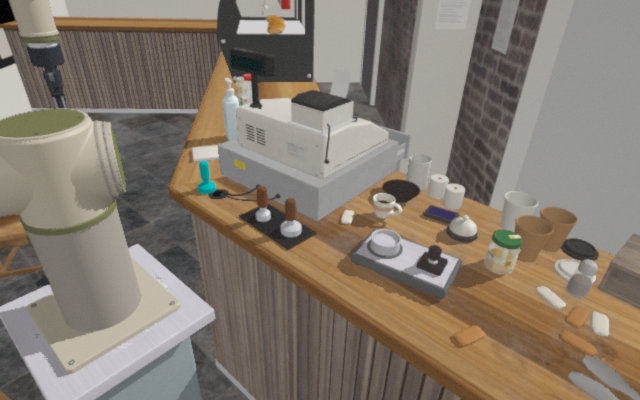

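View pics/side.png

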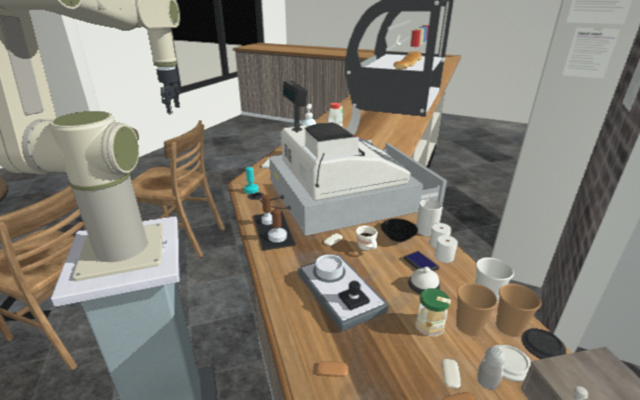

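Scene shows, and the side view agrees: the turquoise look-alike at (206,178), a tamper at (263,203) with the smaller base, a tamper at (291,218) with the larger base, the cup at (384,207), the basket at (385,243) and the knob at (434,255). My choice is (291,218). I'll measure next and check it in a crop.

```bash
python3 - <<'E'
from h import *
for n in('scene','side'):
    z=np.load(n+'.npz');p,P=z['p'],z['P']
    pts={'scene':dict(capN=(263,187),capW=(291,200),baseW=(291,229),baseN=(263,215),basket=(385,243),knob=(434,249),cup=(384,200)),
     'side':dict(capW=(277,212),capN=(267,197),basket=(330,266),knob=(353,286),cup=(367,232))}[n]
    for k,(u,v) in pts.items(): print(n,k,P[v,u].round(0))
    # handle pts
    Z=P[...,2]; br=(p[...,0]<140)&(p[...,0]>p[...,2]+25)
    for k in('capW','capN'):
        u,v=pts[k]; m=np.zeros(Z.shape,bool); m[v-15:v+45,u-18:u+18]=1
        q=P[m&(Z>20+6)&(Z<110)]; q0=P[v+2,u]; q=q[np.hypot(*(q-q0)[:,:2].T)<45]
        for a,b in((6,22),(50,94),(98,106)):
            w=P[m&(Z>a)&(Z<b)]; w=w[np.hypot(*(w-q0)[:,:2].T)<45]
            print(n,k,a,len(w),w.mean(0).round(0) if len(w) else '',np.ptp(w,0).round(0) if len(w) else '')
    # stand: rim points, knob top points
    c=P[pts['knob'][1],pts['knob'][0]]
    m=(np.hypot(*(P[...,:2]-c[:2]).transpose(2,0,1))<22)&(Z>74)&(Z<86); print(n,'knobtop',m.sum(),P[m].mean(0).round(1),np.ptp(P[m],0).round(0))
    u,v=pts['basket'];c=P[v,u]
    m=(np.hypot(*(P[...,:2]-c[:2]).transpose(2,0,1))<55)&(Z>55)&(Z<66); w=P[m]
    A=np.c_[2*w[:,:2],np.ones(len(w))];s=np.linalg.lstsq(A,(w[:,:2]**2).sum(1),rcond=None)[0]
    print(n,'rim',m.sum(),w.mean(0).round(0),s[:2].round(1),np.sqrt(s[2]+s[0]**2+s[1]**2).round(1))
p=np.load('scene.npz')['p'];q=np.load('side.npz')['p']
a=cv2.resize(p[160:260,190:310],None,fx=3.3,fy=3.3,interpolation=2);b=cv2.resize(q[160:260,230:350],None,fx=3.3,fy=3.3,interpolation=2)
save('crop1',np.hstack([a,b]))
E
```

```text
scene capN [434.   7. 103.]
scene capW [442. -88. 101.]
scene baseW [ 428. -101.   27.]
scene baseN [426.   4.  22.]
scene basket [ 513. -324.   54.]
scene knob [ 539. -430.   80.]
scene cup [ 700. -196.   35.]
scene capW 6 328 [ 427. -101.   10.] [88. 86. 16.]
scene capW 50 167 [436. -92.  72.] [27. 26. 44.]
scene capW 98 46 [440. -87. 100.] [23. 21.  5.]
scene capN 6 305 [427.  -4.   9.] [83. 88. 16.]
scene capN 50 153 [427.   5.  72.] [28. 26. 44.]
scene capN 98 39 [431.  10. 100.] [23. 24.  5.]
scene knobtop 93 [ 541.4 -431.8   79. ] [27. 27.  8.]
scene rim 181 [ 526. -317.   59.] [ 524.4 -317.3] 32.5
side capW [442. -93.  99.]
side capN [433.   5. 100.]
side basket [ 524. -320.   52.]
side knob [ 537. -435.   79.]
side cup [ 690. -185.   36.]
side capW 6 198 [ 438. -105.   10.] [84. 70. 16.]
side capW 50 122 [437. -92.  73.] [27. 19. 43.]
side capW 98 26 [439. -84. 100.] [19. 23.  4.]
side capN 6 139 [417.  -7.  10.] [81. 75. 16.]
side capN 50 109 [428.   6.  72.] [28. 22. 43.]
side capN 98 22 [429.  11. 100.] [21. 19.  6.]
side knobtop 82 [ 541.5 -430.3   78.7] [26. 24.  7.]
side rim 134 [ 523. -314.   59.] [ 522.2 -315.4] 32.5
```

View pics/crop1.png

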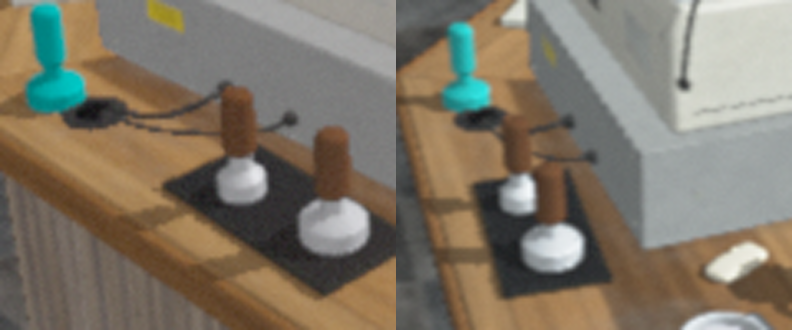

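Left panel: turquoise tamper at (50,60), excluded; small-base brown tamper at (240,150), which is the narrow one; large-base brown tamper at (332,190), which is the wide one, at world position about (441,-89). Next I work out the hop to the knob.

```bash
cat >> h.py <<'E'
def rows(pos,ang=None):
    "cm shift in tool axes and turn to reach pos with tool y at world angle ang (deg)"
    s=sense();M=R.from_euler('xyz',s['tcp_rot'],degrees=True).as_matrix()
    t=M.T@(np.array(pos)-s['tool_pos'])/10
    a=np.degrees(np.arctan2(M[1,1],M[0,1]))
    turn=0 if ang is None else -np.radians((ang-a+90)%180-90)
    print('shift cm',t.round(2),'turn',round(turn,3),'now',s['tool_pos'].round(1),'yang',round(a,1),'tilt',np.degrees(np.arccos(-M[2,2])).round(2),s['time'])
E
python3 - <<'E'
from h import *
rows([537,-400,200],9); c=calibration('wrist'); print(c)
E
```

```text
shift cm [-63.54 -81.1    5.36] turn 1.095 now [187.9 569.3 252.3] yang 71.7 tilt 0.1 0.1
{'fovy': 65.4595395472832, 'cx': 320.24885416214664, 'cy': 199.65497774580436, 'tool_from_camera': array([[-6.69585109e-04, -9.57773602e-01, -2.87522658e-01,
         7.42102739e+01],
       [ 9.99999491e-01, -4.24331360e-04, -9.15306623e-04,
         2.21806295e-02],
       [ 7.54651641e-04, -2.87523125e-01,  9.57773399e-01,
        -1.21841037e+02],
       [ 0.00000000e+00,  0.00000000e+00,  0.00000000e+00,
         1.00000000e+00]])}
```

```bash
python3 -m crank '[[-63.5,-81.1,0,1.095,5],[-63.5,-81.1,0,1.095,5],[-63.5,-81.1,0,1.095,5],[-63.5,-81.1,0,1.095,5],[-63.5,-81.1,0,1.095,5],[-63.5,-81.1,0,1.095,5],[-63.5,-81.1,0,1.095,5],[-63.5,-81.1,0,1.095,5],[-63.5,-81.1,0,1.095,5],[-63.5,-81.1,0,1.095,5],[-63.5,-81.1,0,1.095,5],[-63.5,-81.1,0,1.095,5],[-63.5,-81.1,0,1.095,5],[-63.5,-81.1,0,1.095,5],[-63.5,-81.1,0,1.095,5],[-63.5,-81.1,0,1.095,5],[-63.5,-81.1,0,1.095,5],[-63.5,-81.1,0,1.095,5],[-63.5,-81.1,0,1.095,5],[-63.5,-81.1,0,1.095,5]]'
python3 -c "
from h import *
rows([537,-400,200],9)"
```

```text
time: 2.1
tool_pos: [526.8, -373.1, 252.5]
tcp_rot: [-180.0, -0.0, 99.0]
ft_force: [0.8, 0.2, 1.0]
finger_gap: 50.2
grip_force: 0.0
shift cm [-2.82  0.59  5.25] turn -0.0 now [ 526.8 -373.1  252.5] yang 9.0 tilt 0.05 2.1
```

```bash
python3 -m crank '[[-2.8,0.6,4,0,5],[-2.8,0.6,5,0,5],[-2.8,0.6,5,0,5],[-2.8,0.6,5,0,5]]'
cat > fit.py <<'E'
from h import *
def circ(w):
    A=np.c_[2*w[:,:2],np.ones(len(w))];s=np.linalg.lstsq(A,(w[:,:2]**2).sum(1),rcond=None)[0]
    return s[:2].round(1),np.sqrt(s[2]+s[0]**2+s[1]**2).round(1)
def near(P,c,r,a,b):
    return (np.hypot(P[...,0]-c[0],P[...,1]-c[1])<r)&(P[...,2]>a)&(P[...,2]<b)
E
python3 - <<'E'
from fit import *
p,d,P=cloud('wrist'); save('w1',p)
m=near(P,(541,-431),22,72,88); q=P[m]; print('knob',m.sum(),q.mean(0),np.ptp(q,0), cv2.minEnclosingCircle(q[:,:2].astype(np.float32)))
m=near(P,(523,-316),45,56,64); q=P[m]; print('rim',m.sum(),circ(q),q.mean(0))
np.savez('w1',p=p,P=P); print(sense()['tool_pos'])
E
```

```text
time: 2.5
tool_pos: [537.0, -397.0, 203.8]
tcp_rot: [-180.0, -0.0, 99.0]
ft_force: [-0.1, 0.4, 0.3]
finger_gap: 50.1
grip_force: 0.0
knob 787 [ 543.90799137 -425.99332284   80.06865162] [27.65449294 27.44537542 11.1087577 ] ((544.2802124023438, -428.0140380859375), 14.177807807922363)
rim 1681 (array([ 524.6, -315. ]), np.float64(32.4)) [ 524.36804568 -312.59525826   60.40056439]
[ 537.52667283 -397.22777605  205.27238365]
```

View pics/w1.png

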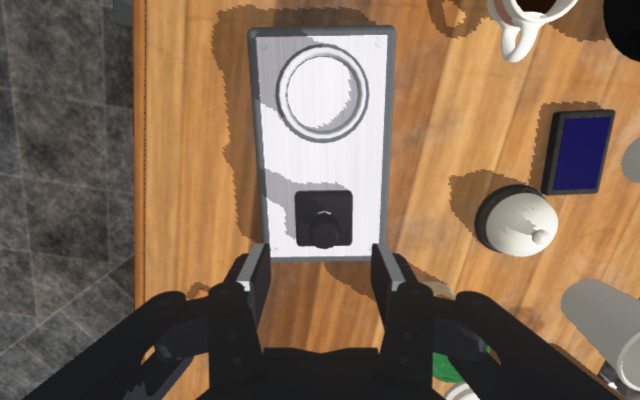

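The wrist view shows the basket at (323,93) and the knob at (323,228), lined up with the tool. Position estimates: knob about (543,-429.5), basket about (524,-315).

```bash
python3 -c "
from h import *
rows([543,-429.5,72],9)"
```

```text
shift cm [-3.250e+00  1.000e-02  1.333e+01] turn 0.001 now [ 537.5 -397.2  205.3] yang 9.0 tilt 0.12 2.55
```

```bash
python3 -m crank '[[-3.2,0,4,0,5],[-3.2,0,8,0,5],[-3.2,0,11,0,5],[-3.2,0,13.1,0,5],[-3.2,0,13.1,0,5],[-3.2,0,13.1,0,2],[-3.2,0,13.1,0,2],[-3.2,0,13.1,0,2],[-3.2,0,13.1,0,2],[-3.2,0,13.1,0,2],[-3.2,0,13.1,0,2]]' 40
```

```text
time: 3.65
tool_pos: [545.1, -429.7, 76.3]
tcp_rot: [179.7, 0.2, 99.1]
ft_force: [6.1, 2.9, -1.6]
finger_gap: 25.8
grip_force: 39.7
```

```bash
python3 -m crank '[[0,0,-0.4,0,2],[0,0,-0.8,0,2],[0,0,-1.1,0,2],[0,0,-1.3,0,2],[0,0,-1.4,0,2],[0,0,-1.4,0,2],[0,0,-1.4,0,2]]' 40
```

```text
time: 4.35
tool_pos: [545.0, -429.6, 88.5]
tcp_rot: [179.7, 0.2, 99.1]
ft_force: [12.9, -1.9, -11.9]
finger_gap: 25.3
grip_force: 41.2
```

Lifted 12.2 mm and it is now against the stop. Release, rise and verify.

```bash
python3 -m crank '[[0,0,-1.3,0,3],[0,0,-1.3,0,5],[0,0,-1.3,0,5],[0,0,-1.3,0,5],[0,0,-5,0,5],[0,0,-9,0,5],[3.3,0,-13,0,5],[3.3,0,-13,0,5],[3.3,0,-13,0,5]]'
python3 - <<'E'
from fit import *
p,d,P=cloud('wrist')
m=near(P,(543,-429),20,72,105); q=P[m]; print('knob',m.sum(),np.percentile(q[:,2],[10,50,75,90]));t=q[q[:,2]>np.percentile(q[:,2],75)-4];print(cv2.minEnclosingCircle(t[:,:2].astype(np.float32)))
m=near(P,(523,-316),45,56,64); q=P[m]; print('rim',m.sum(),circ(q),q.mean(0))
rows([441,-89,235],9)
E
```

```text
time: 5.25
tool_pos: [537.5, -397.0, 218.6]
tcp_rot: [179.9, 0.2, 99.0]
ft_force: [-0.0, 0.7, -0.7]
finger_gap: 49.9
grip_force: 0.0
knob 899 [80.23119203 92.48090354 93.34076156 93.88045745]
((544.2211303710938, -427.4076232910156), 14.001832008361816)
rim 1499 (array([ 524.7, -315. ]), np.float64(32.5)) [ 524.34824493 -312.96742287   60.42741066]
shift cm [31.9  -4.63 -1.87] turn 0.0 now [ 536.7 -396.8  216.5] yang 9.0 tilt 0.03 5.3
```

The knob is out, with its top at 92.5 mm. On to the wide tamper.

```bash
python3 -m crank '[[26,-5.6,0,0,5],[26,-5.6,0,0,5],[26,-5.6,0,0,5],[26,-5.6,0,0,5],[26,-5.6,0,0,5],[26,-5.6,0,0,5],[26,-5.6,0,0,5],[26,-5.6,0,0,5]]'
python3 - <<'E'
from fit import *
s=sense();p,d,P=cloud('wrist'); save('w2',p); np.savez('w2',p=p,P=P);print(s['tool_pos'])
for n,c in(('W',(441,-89)),('N',(432,7))):
    for a,b,r in((98,106,20),(10,24,35),(50,94,20)):
        q=P[near(P,c,r,a,b)]; print(n,a,len(q),q.mean(0).round(1) if len(q) else '',cv2.minEnclosingCircle(q[:,:2].astype(np.float32)) if len(q) else '')
q=P[(P[...,2]>30)&(P[...,0]>480)&(P[...,1]>-130)];print('till',len(q),np.nanpercentile(q,[1,50,99],axis=0).round(0) if len(q) else '')
S=np.load('scene.npz')['P'];q=S[(S[...,2]>30)&(S[...,2]<250)&(S[...,0]>480)&(S[...,0]<800)&(S[...,1]>-120)&(S[...,1]<150)]
for y in range(-120,150,30):
    w=q[(q[:,1]>y)&(q[:,1]<y+30)]; print(y,len(w),np.percentile(w[:,0],2).round() if len(w) else '')
E
```

```text
time: 6.1
tool_pos: [440.6, -149.1, 215.2]
tcp_rot: [-179.9, -0.0, 99.0]
ft_force: [0.5, 0.6, 0.7]
finger_gap: 50.1
grip_force: 0.0
[ 440.56002076 -149.10519323  215.22630679]
W 98 929 [441.1 -82.7 101.5] ((441.4224853515625, -82.75886535644531), 12.912867546081543)
W 10 133 [439.  -81.3  23.2] ((441.5483703613281, -83.12727355957031), 26.880714416503906)
W 50 3 [429.3 -77.   82.2] ((429.00738525390625, -77.47193145751953), 2.2817912101745605)
N 98 0  
N 10 209 [432.4   0.6  19.2] ((438.18890380859375, 9.034296035766602), 24.742433547973633)
N 50 173 [433.8   2.3  60.4] ((433.5668029785156, 6.321935653686523), 10.782270431518555)
till 42324 [[ 486. -129.   38.]
 [ 553.  -55.  150.]
 [ 586.    7.  283.]]
-120 1630 523.0
-90 3074 522.0
-60 800 519.0
-30 694 518.0
0 684 517.0
30 632 513.0
60 622 514.0
90 645 512.0
120 634 511.0
```

View pics/w2.png

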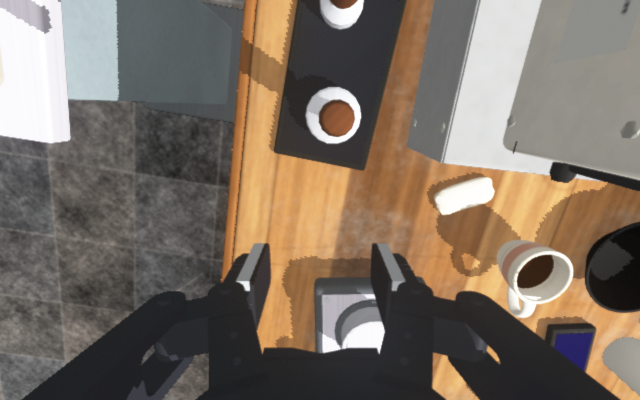

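The wrist view shows the wide tamper at (335,117), the narrow one at (343,5), and the till front edge at about (430,100), roughly 80 mm beyond the tamper. Wide tamper estimate is (441.4,-83.5).

```bash
python3 -c "
from h import *
rows([441.4,-83.5,77],9)"
```

```text
shift cm [ 6.52  1.11 13.85] turn -0.001 now [ 440.8 -149.6  215.5] yang 9.0 tilt 0.07 6.15
```

```bash
python3 -m crank '[[4,0.7,0,0,5],[6.5,1.1,2,0,5],[6.5,1.1,6,0,5],[6.5,1.1,10,0,5],[6.5,1.1,13,0,5],[6.5,1.1,13.8,0,5],[6.5,1.1,13.8,0,5],[6.5,1.1,13.8,0,5]]'
python3 - <<'E'
from fit import *
p,d,P=cloud('wrist'); s=sense(); print(s['tool_pos'],s['ft_force']);q=P[near(P,(441,-83),24,85,108)]
print(len(q),q.mean(0) if len(q) else '',cv2.minEnclosingCircle(q[:,:2].astype(np.float32)) if len(q) else '')
save('w3',p)
E
```

```text
time: 6.95
tool_pos: [442.7, -83.8, 79.7]
tcp_rot: [179.9, 0.0, 98.9]
ft_force: [0.4, 0.1, 0.9]
finger_gap: 50.1
grip_force: 0.0
[443.13122324 -83.79076157  80.20465798] [-0.19842605 -0.20747089  0.98545243]
4240 [440.47606914 -78.23932879  98.9225611 ] ((440.99383544921875, -82.10387420654297), 13.87744140625)
```

View pics/w3.png

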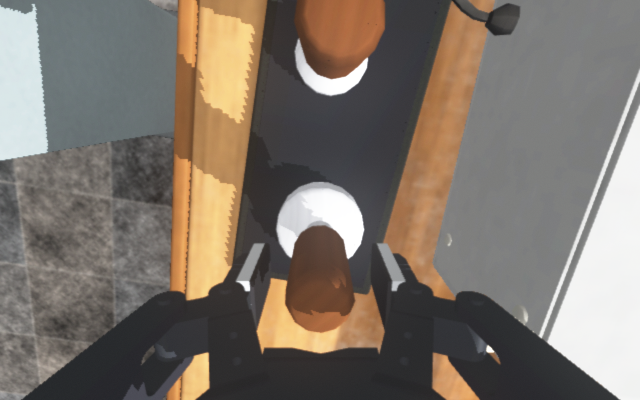

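The handle is centred between the pads at column 320. Lower slightly and close.

```bash
python3 -m crank '[[0.15,0,0.4,0,4],[0.15,0,0.4,0,2],[0.15,0,0.4,0,2],[0.15,0,0.4,0,2],[0.15,0,0.4,0,2],[0.15,0,0.4,0,2],[0.15,0,0.4,0,2],[0.15,0,0.4,0,2]]' 80
python3 -c "
from h import *
s=sense();print(s['tool_pos'],s['ft_force'],s['wrist_torque'])"
```

```text
time: 7.8
tool_pos: [442.2, -81.6, 75.3]
tcp_rot: [179.9, 0.1, 99.0]
ft_force: [0.7, 0.2, 5.0]
finger_gap: 26.4
grip_force: 79.6
[442.19185245 -81.63074832  75.33835077] [0.69575461 0.19390071 4.95842222] [ 0.00804645  0.1498292  -0.02491957]
```

```bash
python3 -m crank '[[0,0,-2,0,2],[0,0,-5,0,2],[0,0,-9,0,2],[0,0,-10.5,0,2],[0,0,-10.5,0,2],[0,0,-10.5,0,2]]' 80
python3 -c "
from h import *
rows([525.4,-313.5,180],9)"
```

```text
time: 8.4
tool_pos: [440.7, -81.2, 178.2]
tcp_rot: [-179.9, -0.0, 99.0]
ft_force: [0.1, -0.8, -3.8]
finger_gap: 26.2
grip_force: 79.7
shift cm [-24.27   4.73  -0.2 ] turn -0.0 now [440.7 -81.2 178.2] yang 9.0 tilt 0.07 8.4
```

```bash
python3 -m crank '[[-24.3,4.7,0,0,2],[-24.3,4.7,0,0,2],[-24.3,4.7,0,0,2],[-24.3,4.7,0,0,2],[-24.3,4.7,0,0,2],[-24.3,4.7,1.5,0,2],[-24.3,4.7,2.8,0,2],[-24.3,4.7,2.8,0,2],[-24.3,4.7,2.8,0,2]]' 80
python3 - <<'E'
from fit import *
p,d,P=cloud('wrist'); s=sense();print(s['tool_pos'],s['tcp_rot'])
# base of tamper (tool frame), rim
q=P[near(P,(525,-314),34,79,104)];print('tamper',len(q),q.mean(0).round(1)) 
q=P[near(P,(525,-315),42,56,64)];print('rim',len(q),circ(q))
np.savez('w4',p=p,P=P)
S,_,Q=cloud('scene');np.savez('s4',p=S,P=Q);D,_,Q2=cloud('side');np.savez('d4',p=D,P=Q2)
for n,X in(('scene',Q),('side',Q2),('wrist',P)):
    for a,b in((68,95),(76,92),(120,140),(110,175)):
        q=X[near(X,(525,-314),34,a,b)];print(n,a,b,len(q),q.mean(0).round(1),np.ptp(q,0).round(0))
    q=X[near(X,(525,-315),42,57,63)];print('rim',len(q),circ(q))
a=cv2.resize(p[100:340,200:440],(400,400));b=cv2.resize(S[180:280,335:435],(400,400),interpolation=2)
save('c4',np.hstack([a,b]))
E
```

```text
time: 9.3
tool_pos: [524.7, -312.3, 149.6]
tcp_rot: [-179.9, -0.1, 99.1]
ft_force: [-0.4, -0.4, -2.6]
finger_gap: 26.4
grip_force: 80.1
[ 525.43035915 -312.72857751  150.94145665] [-1.79958655e+02 -5.04306196e-02  9.90675303e+01]
tamper 3023 [ 521.6 -299.1   99.6]
rim 1027 (array([ 524.5, -314.5]), np.float64(32.6))
scene 68 95 106 [ 507.5 -326.5   89.3] [36. 48. 12.]
scene 76 92 74 [ 507.5 -326.7   87.5] [36. 48.  9.]
scene 120 140 62 [ 515.2 -323.9  132.2] [46. 20. 17.]
scene 110 175 288 [ 514.3 -323.2  147. ] [53. 25. 64.]
rim 92 (array([ 524.1, -317.5]), np.float64(32.7))
side 68 95 85 [ 515.9 -333.5   89. ] [46. 28. 13.]
side 76 92 63 [ 516.6 -333.7   87.3] [46. 28. 10.]
side 120 140 78 [ 521.1 -323.7  133.5] [49. 16. 19.]
side 110 175 372 [ 520.9 -322.3  150.2] [65. 32. 65.]
rim 74 (array([ 522.3, -315.5]), np.float64(32.8))
wrist 68 95 347 [ 520.5 -290.8   89. ] [50. 21. 13.]
wrist 76 92 260 [ 520.5 -290.6   87.6] [50. 21. 10.]
wrist 120 140 924 [ 522.1 -302.6  134.2] [51. 14. 16.]
wrist 110 175 7373 [ 522.7 -303.8  157.9] [65. 31. 65.]
rim 1013 (array([ 524.5, -314.5]), np.float64(32.7))
```

View pics/c4.png

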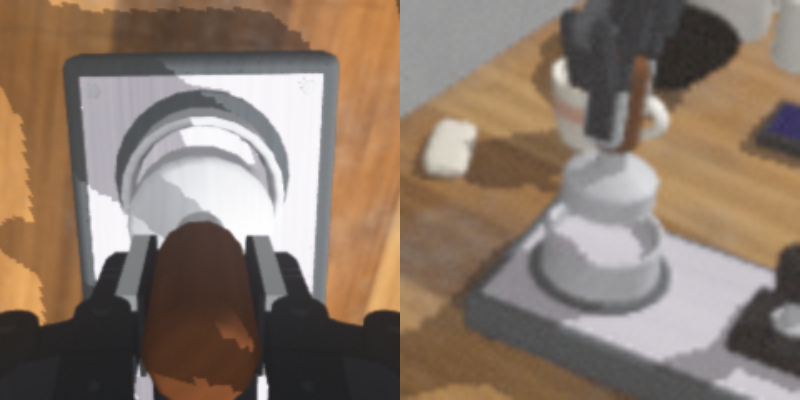

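The tamper hangs over the basket. Its base, at (205,190) in the left panel, looks roughly concentric but slightly left of centre against the rim. I'll fit circles of known radius to base and rim in each view.

```bash
python3 - <<'E'
from fit import *
from scipy.optimize import least_squares as LS
def fr(q,r):
    f=LS(lambda c:np.hypot(q[:,0]-c[0],q[:,1]-c[1])-r,q[:,:2].mean(0),loss='soft_l1');return f.x.round(1),np.abs(f.fun).mean().round(2)
for n in('w4','s4','d4'):
    X=np.load(n+'.npz')['P']
    for a,b,r in((84,94,27),(126,132,14),(160,170,14)):
        q=X[near(X,(525,-314),r+6,a,b)]
        if a>100:
            p=np.load(n+'.npz')['p'][near(X,(525,-314),r+6,a,b)].astype(int); q=q[p[:,0]>p[:,2]+20]
        if len(q)>5:print(n,a,len(q),fr(q,r))
    q=X[near(X,(525,-315),42,58,63)];print('rim',fr(q,33))
    Z=X[...,2];q=X[near(X,(525,-314),32,70,95)];print('low z',np.percentile(q[:,2],[1,3]).round(1))
    top=X[near(X,(525,-314),34,168,190)];print('top',np.percentile(top[:,2],[50,95]).round(1) if len(top) else '')
E
```

```text
w4 84 288 (array([ 523.9, -313.8]), np.float64(0.15))
w4 126 156 (array([ 524. , -313.9]), np.float64(0.2))
w4 160 859 (array([ 524.1, -314. ]), np.float64(0.25))
rim (array([ 524.5, -314.9]), np.float64(1.08))
low z [82.6 83.2]
top [176.3 185.3]
s4 84 84 (array([ 526.1, -315.6]), np.float64(0.81))
s4 126 11 (array([ 526.6, -315.4]), np.float64(0.63))
s4 160 16 (array([ 525.7, -315.4]), np.float64(0.52))
rim (array([ 524.4, -317.4]), np.float64(1.09))
low z [82.8 83.3]
top [176.7 187.7]
d4 84 61 (array([ 523.7, -313.2]), np.float64(0.77))
d4 126 19 (array([ 523.5, -313.4]), np.float64(0.85))
d4 160 28 (array([ 524. , -313.3]), np.float64(0.89))
rim (array([ 522.2, -315.2]), np.float64(1.33))
low z [81.6 82.1]
top [177.8 187.6]
```

The tamper is vertical. Correction is about (-0.6,-1.6) mm. Descend into the basket gently.

```bash
python3 -m crank '[[-0.15,-0.08,0.5,0,2],[-0.15,-0.08,1.2,0,2],[-0.15,-0.08,1.7,0,2],[-0.15,-0.08,2.1,0,2],[-0.15,-0.08,2.4,0,2],[-0.15,-0.08,2.6,0,2],[-0.15,-0.08,2.6,0,2]]' 90
python3 -c "
from h import *
s=sense();print(s['tool_pos'],s['tcp_rot'],s['ft_force'],s['wrist_torque'])"
```

```text
time: 10.15
tool_pos: [525.0, -315.6, 124.9]
tcp_rot: [-180.0, -0.0, 99.0]
ft_force: [-0.3, 0.8, -3.6]
finger_gap: 26.5
grip_force: 88.6
[ 525.02709953 -315.57509418  124.87963776] [-1.79975140e+02 -2.49693383e-02  9.89932010e+01] [-0.33639789  0.79617148 -3.56462103] [-0.0297474   0.02720482 -0.01366396]
```

```bash
python3 -m crank '[[0,0,0.2,0,2],[0,0,0.4,0,2],[0,0,0.6,0,2],[0,0,0.8,0,2],[0,0,1.0,0,2],[0,0,1.1,0,2],[0,0,1.2,0,2],[0,0,1.2,0,2]]' 90
python3 -m crank '[[0,0,0.05,0,2],[0,0,0.1,0,2],[0,0,0.15,0,2],[0,0,0.15,0,2]]' 90
```

```text
time: 10.95
tool_pos: [525.4, -315.9, 113.6]
tcp_rot: [180.0, 0.0, 99.0]
ft_force: [-2.3, 0.1, 5.8]
finger_gap: 26.0
grip_force: 89.2
time: 11.35
tool_pos: [525.5, -315.9, 112.3]
tcp_rot: [180.0, 0.0, 99.0]
ft_force: [-0.9, 0.5, 6.5]
finger_gap: 26.0
grip_force: 89.3
```

```bash
python3 -m crank '[[0,0,0.05,0,2],[0,0,0.1,0,2],[0,0,0.15,0,2],[0,0,0.15,0,2]]' 90;python3 -m crank '[[0,0,0.05,0,2],[0,0,0.1,0,2],[0,0,0.1,0,2],[0,0,0.1,0,2]]' 90
```

```text
time: 11.75
tool_pos: [525.5, -316.0, 111.2]
tcp_rot: [180.0, 0.0, 99.0]
ft_force: [-2.7, 0.9, 8.3]
finger_gap: 26.0
grip_force: 89.7
time: 12.15
tool_pos: [525.6, -316.1, 111.2]
tcp_rot: [179.9, 0.1, 99.0]
ft_force: [-5.1, 3.2, 14.0]
finger_gap: 26.6
grip_force: 90.4
```

Hard stop reached: no further travel and the force is climbing. Hold it.

```bash
python3 -m crank '[[0,0,0.05,0,2],[0,0,0.05,0,2],[0,0,0.05,0,2],[0,0,0.05,0,2],[0,0,0.05,0,2],[0,0,0.05,0,2],[0,0,0.05,0,2],[0,0,0.05,0,2],[0,0,0.05,0,2],[0,0,0.05,0,2],[0,0,0.05,0,2],[0,0,0.05,0,2],[0,0,0.05,0,2],[0,0,0.05,0,2],[0,0,0.05,0,2],[0,0,0.05,0,2]]' 90
python3 - <<'E'
from fit import *
from scipy.optimize import least_squares as LS
def fr(q,r):
    f=LS(lambda c:np.hypot(q[:,0]-c[0],q[:,1]-c[1])-r,q[:,:2].mean(0),loss='soft_l1');return f.x.round(1),np.abs(f.fun).mean().round(2)
p,d,X=cloud('wrist'); s=sense();print(s['tool_pos'],s['ft_force'],s['wrist_torque'])
for a,b in((89,96),(100,110),(120,130)):
    m=near(X,(525,-315),20,a,b);c=p[m].astype(int);q=X[m][c[:,0]>c[:,2]+20];print(a,len(q),fr(q,14) if len(q)>5 else '')
q=X[near(X,(525,-315),24,95,155)];print('top',np.percentile(q[:,2],[90,99]))
E
```

```text
time: 13.75
tool_pos: [525.7, -316.2, 111.1]
tcp_rot: [179.9, 0.1, 99.0]
ft_force: [-7.1, 3.3, 17.5]
finger_gap: 26.4
grip_force: 90.7
[ 525.68917314 -316.20792142  111.08244773] [-6.80494811  3.33337657 17.42702503] [ 0.72283981  1.42272394 -0.05310448]
89 241 (array([ 525. , -317.8]), np.float64(0.19))
100 508 (array([ 525. , -317.9]), np.float64(0.22))
120 792 (array([ 525., -318.]), np.float64(0.24))
top [138.98051444 148.24530912]
```

Bottomed out (base at about 42 mm), upright, and held for more than 1.6 s. Lift and return to the mat.

```bash
python3 -m crank '[[0,0,-0.3,0,2],[0,0,-1,0,2],[0,0,-2,0,2],[0,0,-4,0,2],[0,0,-6.7,0,2],[0,0,-6.7,0,2],[0,0,-6.7,0,2]]' 90
python3 -c "
from h import *
rows([442,-82,178],9)"
```

```text
time: 14.5
tool_pos: [525.3, -315.7, 175.5]
tcp_rot: [180.0, 0.0, 99.0]
ft_force: [-0.9, 0.8, -3.5]
finger_gap: 26.5
grip_force: 88.8
shift cm [24.39 -4.57 -0.26] turn -0.0 now [ 525.3 -315.7  175.5] yang 9.0 tilt 0.03 14.5
```

```bash
python3 -m crank '[[24.4,-4.6,0,0,2],[24.4,-4.6,0,0,2],[24.4,-4.6,0,0,2],[24.4,-4.6,0,0,2],[24.4,-4.6,0,0,2],[24.4,-4.6,0,0,2],[24.4,-4.6,0,0,2],[24.4,-4.6,3,0,2],[24.4,-4.6,6,0,2],[24.4,-4.6,8.5,0,2],[24.4,-4.6,9,0,2],[24.4,-4.6,9,0,2],[24.4,-4.6,9,0,2]]' 90
python3 -c "
from h import *
s=sense();print(s['tool_pos'],s['ft_force'],s['tcp_rot'])"
```

```text
time: 15.8
tool_pos: [442.4, -82.6, 86.8]
tcp_rot: [179.9, 0.0, 99.0]
ft_force: [0.5, 0.4, -4.7]
finger_gap: 26.0
grip_force: 89.6
[442.42497116 -82.57567118  86.79113077] [ 0.54478155  0.38260928 -4.72135503] [1.79942644e+02 3.34591694e-02 9.89540857e+01]
```

```bash
python3 -m crank '[[0,0,0.2,0,2],[0,0,0.4,0,2],[0,0,0.6,0,2],[0,0,0.8,0,2],[0,0,0.8,0,2]]' 90;  python3 -m crank '[[0,0,0.1,0,2],[0,0,0.15,0,2],[0,0,0.15,0,2]]' 90
```

```text
time: 16.3
tool_pos: [441.4, -81.8, 77.5]
tcp_rot: [-180.0, -0.0, 99.0]
ft_force: [-0.6, -0.0, -4.2]
finger_gap: 26.2
grip_force: 89.7
time: 16.6
tool_pos: [441.6, -81.9, 76.2]
tcp_rot: [-180.0, -0.0, 99.0]
ft_force: [-0.4, -0.2, -4.7]
finger_gap: 26.2
grip_force: 89.7
```

```bash
python3 -m crank '[[0,0,0.05,0,2],[0,0,0.08,0,2],[0,0,0.08,0,2]]' 90;  python3 -m crank '[[0,0,0.05,0,2],[0,0,0.08,0,2],[0,0,0.08,0,2]]' 90
```

```text
time: 16.9
tool_pos: [441.6, -81.9, 75.5]
tcp_rot: [-180.0, -0.0, 99.0]
ft_force: [0.6, -0.5, -3.7]
finger_gap: 26.2
grip_force: 89.7
time: 17.2
tool_pos: [441.7, -81.9, 75.4]
tcp_rot: [-180.0, 0.0, 99.0]
ft_force: [-4.8, 1.4, 6.4]
finger_gap: 25.7
grip_force: 90.8
```

It is standing on the mat. Release, rise straight up and look.

```bash
python3 -m crank '[[0,0,0,0,3],[0,0,0,0,3.5],[0,0,0,0,5],[0,0,0,0,5],[0,0,0,0,5],[0,0,0,0,5],[0,0,-3,0,5],[0,0,-7,0,5],[0,0,-11,0,5],[-6,-1,-14.5,0,5],[-6,-1,-14.5,0,5],[-6,-1,-14.5,0,5]]' 40
python3 - <<'E'
from fit import *
p,d,X=cloud('wrist'); save('w5',p)
for a,b,r in((98,106,20),(10,24,35)):
    q=X[near(X,(441,-82),r,a,b)];print(len(q),q.mean(0).round(1),cv2.minEnclosingCircle(q[:,:2].astype(np.float32)))
rows([543.7,-429,150],9)
E
```

```text
time: 18.4
tool_pos: [442.2, -145.0, 222.2]
tcp_rot: [179.8, 0.2, 98.9]
ft_force: [0.3, 0.3, -0.2]
finger_gap: 50.0
grip_force: 0.0
864 [440.9 -83.  101.5] ((440.8822937011719, -83.23198699951172), 12.837044715881348)
125 [440.5 -81.9  23. ] ((442.773193359375, -86.85395812988281), 30.52704429626465)
shift cm [-29.77   5.68   7.08] turn -0.002 now [ 441.5 -143.6  220.5] yang 8.9 tilt 0.1 18.45
```

View pics/w5.png

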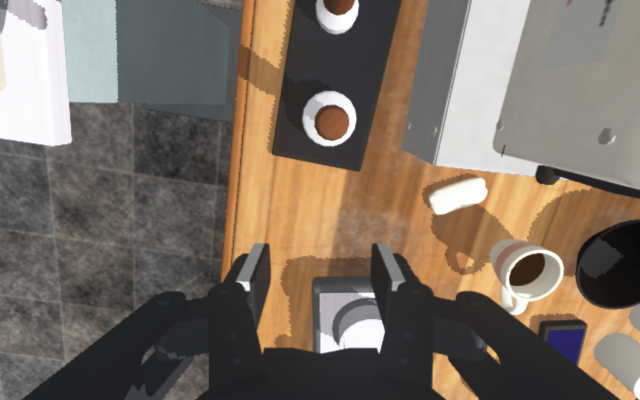

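The tamper stands upright on the mat at (330,118), with the narrow one undisturbed at (338,10). Now the knob: close the fingers and push down.

```bash
python3 -m crank '[[-29.8,5.7,0,0,0],[-29.8,5.7,0,0,0],[-29.8,5.7,0,0,0],[-29.8,5.7,0,0,0],[-29.8,5.7,0,0,0],[-29.8,5.7,0,0,0],[-29.8,5.7,0,0,0],[-29.8,5.7,0,0,0],[-29.8,5.7,3,0,0],[-29.8,5.7,7,0,0],[-29.8,5.7,9,0,0],[-29.8,5.7,9,0,0],[-29.8,5.7,9,0,0]]' 20
python3 -c "
from h import *
rows([544,-428.7,116],9)"
```

```text
time: 19.75
tool_pos: [544.3, -426.6, 130.5]
tcp_rot: [180.0, -0.0, 99.1]
ft_force: [0.5, 0.4, 1.3]
finger_gap: 0.4
grip_force: 0.0
shift cm [-0.21 -0.06  1.45] turn 0.001 now [ 544.3 -426.6  130.5] yang 9.1 tilt 0.02 19.75
```

```bash
python3 -m crank '[[-0.2,-0.05,0.8,0,0],[-0.2,-0.05,1.3,0,0],[-0.2,-0.05,1.7,0,0],[-0.2,-0.05,2.0,0,0],[-0.2,-0.05,2.3,0,0],[-0.2,-0.05,2.6,0,0],[-0.2,-0.05,2.6,0,0]]' 20
python3 -m crank '[[0,0,0.1,0,0],[0,0,0.2,0,0],[0,0,0.2,0,0]]' 20
```

```text
time: 20.45
tool_pos: [543.3, -429.8, 102.6]
tcp_rot: [-179.9, -0.1, 99.0]
ft_force: [0.2, -0.1, -0.8]
finger_gap: 0.4
grip_force: 0.0
time: 20.75
tool_pos: [543.9, -430.3, 102.1]
tcp_rot: [180.0, 0.0, 99.0]
ft_force: [-0.9, 0.3, 2.9]
finger_gap: 0.2
grip_force: 1.4
```

```bash
python3 -m crank '[[0,0,0.1,0,0],[0,0,0.2,0,0],[0,0,0.2,0,0]]' 20; python3 -m crank '[[0,0,0.05,0,0],[0,0,0.1,0,0],[0,0,0.1,0,0]]' 20
```

```text
time: 21.05
tool_pos: [544.0, -430.4, 102.0]
tcp_rot: [180.0, 0.1, 99.0]
ft_force: [-6.5, 4.5, 13.1]
finger_gap: 0.3
grip_force: 6.8
time: 21.35
tool_pos: [544.2, -430.5, 101.9]
tcp_rot: [180.0, 0.1, 99.0]
ft_force: [-7.2, 8.1, 19.0]
finger_gap: 0.2
grip_force: 9.5
```

Firm stop with 19 N, so it should be home. Back off and verify.

```bash
python3 -m crank '[[0,0,-0.5,0,0],[0,0,-4,0,0],[3,0,-8,0,2],[3,0,-12,0,4],[3,0,-12,0,5],[3,0,-12,0,5]]' 20
python3 - <<'E'
from fit import *
p,d,P=cloud('wrist'); save('w6',p)
q=P[near(P,(543,-429),12,72,105)]; print('knob',len(q),np.percentile(q[:,2],[10,50,90]))
q=P[near(P,(524,-315),25,35,58)]; print('plate',np.percentile(q[:,2],[10,50,90]))
S,_,Q=cloud('scene'); save('s6',S)
for n,X in(('side',cloud('side')[2]),('scene',Q)):
    q=X[near(X,(542,-431),16,70,100)]; print(n,np.percentile(q[:,2],[50,95]))
E
```

```text
time: 21.95
tool_pos: [540.0, -401.2, 220.8]
tcp_rot: [179.9, 0.2, 99.0]
ft_force: [-0.4, 0.5, -0.5]
finger_gap: 49.9
grip_force: 0.0
knob 504 [79.85859564 81.13554178 81.95763561]
plate [52.24165597 53.19807588 54.17212792]
side [78.72002066 80.93748812]
scene [79.00831863 81.28365297]
```

View pics/s6.png

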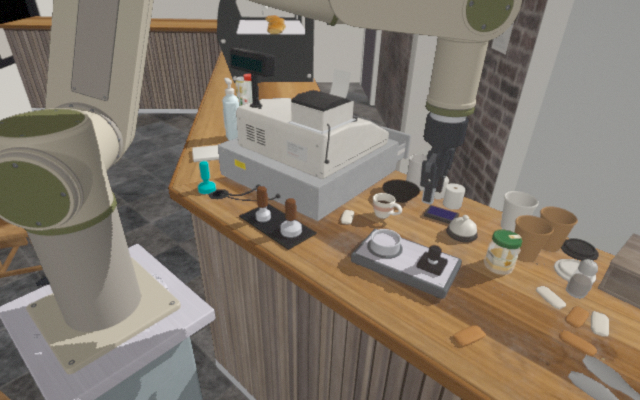

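The scene shows the knob home at (434,252), the wide tamper upright at (291,218), and the narrow tamper and cup unchanged at (263,203) and (384,207).

```bash
python3 -c "
from bench import hand_in
print(hand_in())"
```

```text
the job is handed in; nothing more can be done
None
```

The tamping check is done and handed in, all in the order asked at about 22 s: knob pulled out, plate pressed to its stop with the wide tamper and held for over a second, tamper stood back upright on the mat, knob pushed home; the narrow tamper and cup were not touched.

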